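# Load a rotary encoder into the test slide and click it home

## Robot

A 6-joint arm with a two-finger parallel gripper is mounted at the origin on a cart in front of the work surface, level with it; the furniture and walls round the work are solid. World frame = base frame: x ahead of the robot, y to its left, z up, the work surface at z = 0. Lengths are in m, angles in rad, forces in N, time in s.
With the tool pointing down it reaches from about 0.225 to 0.725 m from the base axis. Payload 3.1 kg.
Tool frame: the origin (TCP) lies midway between the tips of the shut fingers; the grasp point (between the pads) lies 19 mm behind it; z points along the fingers, y is the line along which they close (so a half turn about z gives the same grasp; the last joint's range is limited). The gripper opens to 85 mm and grips with 20 to 120 N. Pads are 22 mm wide; open, the fingers measure 114 mm over their backs; the gripper's body (76 mm by 85 mm) begins 54 mm behind the grasp point. The pads swing forward as they close: fully open they stand 13 mm farther back than shut.
Start: joints at [-1.328, 0.048, 0.099, 1.622, 0, 1.443], TCP at [0.19, -0.489, 0.231] pointing down, gripper open.
Joint ranges: [-2.91, 2.91], [-0.99, 1.94], [-1.21, 1.42], [-2.12, 2.29], [-1.49, 1.47], [-3.14, 3.14]. Speed limits (rad/s): [2.79, 2.79, 3.14, 3.14, 3.14, 3.14].

## Interface

Orientations are given as a 3x3 rotation matrix whose columns are the frame's x, y, z axes.
In Python, from workcell import bot gives the robot as it stands.
- The arm moves only by the shell command python3 -m creep 'ROWS'. ROWS is JSON, one flat list of numbers, 7 for each row, row after row: the shift along the tool's x, y, z in cm, then the turn, a rotation vector about the tool's x, y, z in rad, then the finger opening in cm, from 0 to 8.54. In form: [dx, dy, dz, rx, ry, rz, gripper, dx, dy, dz, rx, ry, rz, gripper, ...]. A call has 1 to 12 rows; each row is the pose to reach, as a shift and turn from the pose commanded when the call began, along the tool's axes at that moment; what a row does not reach only later rows make up. A row lasts 1/12 s, in which the tool goes at most 41.7 mm and 7.16 degrees, less where a joint would pass 70% of its speed; a pose out of reach is approached as far as the arm can. A call with a gripper value outside its range is refused whole. The fingers move at their own pace and stop on an object; the grip force is fixed at half the most. Time passes only in rows, so rows that repeat a pose let the fingers close. It gives the time, the measured TCP pose, the force, the opening and the grip force at its end, in the units of the state.
- bot.read_state(): the state, without advancing time (a new reading comes with each control period).
- bot.read_camera(name): name is "scene" or "top"; returns (picture, depth): 480x640x3 uint8, red, green, blue; 480x640 float32, m along the optical axis (not along the pixel's ray), 0 where there is no reading.
- bot.camera_params(name): a dict with "intrinsics" (3x3 intrinsics, pixels), "k1" (the pictures are not rectified: a ray, as slopes to the right and down, at radius r is drawn at 1 + k1 r^2 times it, then the intrinsics apply), "rvec" (rotation vector, rad) and "tvec" (3), from world to camera coordinates, as OpenCV has them. Camera axes: x right, y down, z forward; pixel columns grow to the right and rows downward; lengths in m; the calibration is good to about 2 mm. A picture is of the moment at which its call begins. camera_params takes no time and is no camera call.
- bot.job_done(): hands the job in; it is judged then, once.
The state is a dict: "clock": time; "qpos": joint angles; "joint_vel": joint speeds; "effort": joint torques, N m; "position": TCP position; "orientation": TCP orientation; "ft_force": force on the tool from outside, world axes, zero at the start; "moment": the same for the moment, N m; "width": finger opening in m; "grip_force": force on a finger pad.
Only numpy, scipy, OpenCV 4.12 (cv2) and the standard library are available. Lean on these libraries where they do the work, as an engineer would, in place of code of your own. Each camera call takes 0.05 s, during which the arm holds its last target. There are 200 camera calls.

## Task

Load the rotary encoder that stands on the blue mat into the test slide: set it upright in the round nest on the carriage with its green plug in the slot between the two yellow marks, right down on the nest's floor. Then push the carriage by its red handle towards the black test socket until the plug is in the socket and the spring roller has clicked into the notch at the end of the travel, and let go. Do not knock the tip cleaner, the red screwdriver, the dark blue solder spool or the board holder out of place.

Things in the scene. Friction and masses are not known exactly. Their poses are not given: they have to be found in the camera images.
- encoder: Rotary encoder, loose, on the blue mat (top 5 mm above the bench): aluminium housing 42 mm across, 34 mm high; shaft on top, end at 52 mm. Origin: centre of the underside, z up, +x points to the green plug on its side (14 mm wide, 5 to 14 mm above the underside, reaching 45 mm out from the axis). Grip the upper 18 mm of the housing, across its y axis or within 0.6 rad of it.
- plug_tip (a point): Centre of the outer end of the encoder's green plug, 45 mm from the encoder's axis and 9.5 mm above its underside.
- test_slide: Test slide, fixed: aluminium base 245 x 86 x 10 mm with a rail and carriage, a black socket housing (58 mm wide, 60 mm high) at its +x end, and a steel detent block (32 mm high) on the +y side, reaching 71 mm from the centre line. Origin: centre of the base's underside; +x is the way the carriage is pushed, z up.
- carriage (a joint): Travel of the carriage along the slide's +x, m: 0 = drawn right back, 0.064 = home with the roller in its notch, hard stop 0.0655. It slides with about 2 N; over the last 20 mm the roller must climb a ramp (about 6 to 8 N) before it drops into the notch.
- nest (a point): Centre of the nest's floor on the carriage, 26 mm above the bench, with the axes of the slide. Nest: dark grey C-shaped ring 14 mm high, bore 44.4 mm with a 3 mm chamfer, 59 mm outside; its slot opens towards +x, 16.6 mm wide, chamfered, with a yellow mark on each side. The seated encoder has its origin here and its +x along the slide's +x.
- push_handle (a point): Centre of the top of the upright red handle on the carriage, 63 mm above the bench and 78 mm behind (-x of) the nest's centre. It is 12 mm thick along x, 36 mm wide along y; red from 31 mm up, below that a steel foot 22 mm long in x. Push on its rear (-x) face. 42 mm are free between it and the nest.
- detent (a joint): Travel of the sprung roller away from the carriage, m: about 0 on the low run of the cam, about 0.002 on the crest, and about 0 again when it has dropped into the notch (with the carriage at 0.064).
- test_socket (a point): Centre of the mouth of the socket window in the black housing, 35.5 mm above the bench, facing back along the slide's -x. Window 20 mm wide, 13 mm high, framed in green. When the carriage is home the plug stands 12 mm inside it.
- tip_cleaner: Bystander: cream pot with brass wool, 82 mm across, 56 mm high; origin: centre of the underside.
- driver_red: Bystander: small screwdriver with a red handle, 152 mm long along its y, 14 to 16 mm thick, lying; origin: middle of the underside.
- solder_spool: Bystander: spool with dark blue flanges, 52 mm across, 35 mm high; origin: centre of the underside.
- board_clamp: Bystander: black board holder with a green circuit board, 134 x 75 x 22 mm; origin: centre of the underside.

How it is judged:
By the outcome, as a careful person would: the job done as asked, in the order asked, and still so for the second after the job is handed in, with the robot touching nothing.
It also fails if it takes over 51 s, if anything falls off the work surface, if the arm or the gripper's body presses on something with over 40 N, if the wrist force passes 120 N, or if a joint passes its speed limit or range.

## Working session

There is one attempt and no reset: what is moved stays moved. The work goes in short steps, Python scripts to look and compute and a shell command to move; the robot and the scene stay as the last step left them, time stands still between calls to the robot, and variables do not carry over. Pictures are saved under pics/ and viewed, at most 10 in all, crops included, and the job is handed in when it is done.

```bash
mkdir -p pics; ls
python3 - <<'E'
from workcell import bot
import cv2,numpy as np
for n in ("scene","top"):
    p,d=bot.read_camera(n); cv2.imwrite(f"pics/{n}0.png",p[:,:,::-1]); np.save(f"{n}0.npy",d)
    c=bot.camera_params(n); print(n,c); 
    R=cv2.Rodrigues(np.array(c["rvec"],float))[0]; print("campos",-R.T@np.array(c["tvec"]).ravel())
print(bot.read_state())
E
```

```text
pics
scene {'intrinsics': array([[436.10830149,   0.        , 319.98663035],
       [  0.        , 436.10830149, 239.30059297],
       [  0.        ,   0.        ,   1.        ]]), 'k1': 0.02416903822620373, 'rvec': array([ 1.1668581 , -2.23949884,  1.03629343]), 'tvec': array([0.26751028, 0.38987528, 0.67050999])}
campos [-0.07459183  0.36025581  0.73334844]
top {'intrinsics': array([[608.02110499,   0.        , 321.25348134],
       [  0.        , 608.02110499, 242.34936198],
       [  0.        ,   0.        ,   1.        ]]), 'k1': 0.060696936831549246, 'rvec': array([ 2.12017135, -2.16198007,  0.20188725]), 'tvec': array([-0.07216806,  0.56927529,  1.53104697])}
campos [ 0.30132789 -0.05158719  1.60621533]
{'clock': 0.1, 'qpos': array([-1.32776200e+00,  4.86680774e-02,  9.77338607e-02,  1.62200283e+00,
       -1.05577686e-05,  1.44297942e+00]), 'joint_vel': array([-0.00204775, -0.00064981,  0.00351985, -0.00190785, -0.00085035,
       -0.00013096]), 'effort': array([ 2.59466200e-03, -3.39851439e+01,  3.20935643e+01,  1.57979527e-02,
       -7.72016665e-05, -5.33533004e-07]), 'position': array([ 0.19010565, -0.488771  ,  0.23022835]), 'orientation': array([[ 9.32019252e-01,  3.62408385e-01, -5.25408585e-04],
       [ 3.62408671e-01, -9.32016979e-01,  2.07526508e-03],
       [ 2.62403746e-04, -2.12459964e-03, -9.99997709e-01]]), 'ft_force': array([-0.91605064,  0.5926367 , -0.15162615]), 'moment': array([-0.00478021, -0.0170061 ,  0.05403086]), 'grip_force': 0.0, 'width': 0.08567235390734433}
```

View pics/scene0.png

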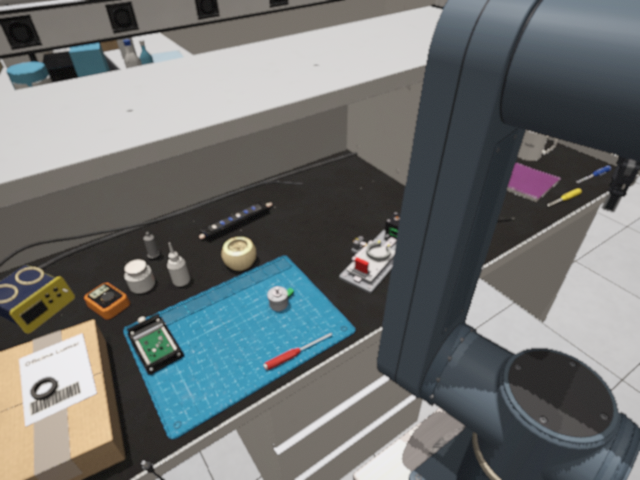

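View pics/top0.png

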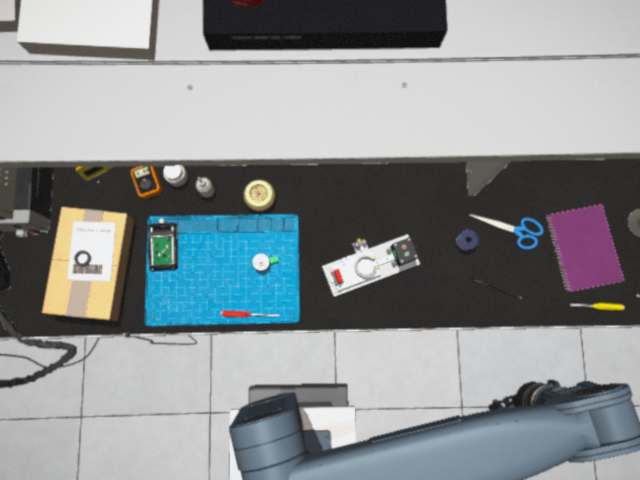

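The scene view shows the encoder at about (278,299) with its plug at (290,293), and the slide at about (372,262), partly hidden by the arm. In the top view the encoder is at (262,263), the handle at (338,277), the nest at (368,267) and the socket at (403,252). Next I'll enlarge these.

```bash
cat > h.py <<'E'
import numpy as np,cv2
from workcell import bot
class Cam:
    def __init__(s,n):
        c=bot.camera_params(n); s.K=np.array(c["intrinsics"],float); s.D=np.array([c["k1"],0,0,0.]); s.r=np.array(c["rvec"],float).ravel(); s.t=np.array(c["tvec"],float).ravel()
        s.R=cv2.Rodrigues(s.r)[0]; s.o=-s.R.T@s.t
    def proj(s,P): return cv2.projectPoints(np.atleast_2d(np.array(P,float)),s.r,s.t,s.K,s.D)[0][:,0]
    def slopes(s,uv): return cv2.undistortPoints(np.array(uv,float).reshape(-1,1,2),s.K,s.D)[:,0]
    def ray(s,uv):
        x=s.slopes(uv); return np.c_[x,np.ones(len(x))]@s.R
    def plane(s,uv,z):
        d=s.ray(uv); return s.o+d*((z-s.o[2])/d[:,2])[:,None]
    def cloud(s,D,u0,u1,v0,v1):
        u,v=np.meshgrid(np.arange(u0,u1),np.arange(v0,v1)); z=D[v0:v1,u0:u1].ravel()
        return s.o+s.ray(np.c_[u.ravel(),v.ravel()])*z[:,None]
def tri(a,ua,b,ub):
    A,B=a.ray([ua])[0],b.ray([ub])[0]; M=np.c_[A,-B]; k=np.linalg.lstsq(M,b.o-a.o,rcond=None)[0]
    p,q=a.o+A*k[0],b.o+B*k[1]; return (p+q)/2,np.linalg.norm(p-q)
E
python3 - <<'E'
import cv2,numpy as np
s=cv2.imread("pics/scene0.png"); t=cv2.imread("pics/top0.png")
def crop(i,u,v,w,h,k): return cv2.resize(i[v:v+h,u:u+w],None,fx=k,fy=k,interpolation=cv2.INTER_CUBIC)
a=np.hstack([crop(t,318,228,100,72,8)]);cv2.imwrite("pics/c1.png",a)
a=np.vstack([np.hstack([crop(s,335,205,70,50,5),crop(s,335,255,70,50,5)])])
b=np.hstack([crop(s,255,275,50,50,8),crop(t,245,240,50,50,8)])
cv2.imwrite("pics/c2.png",b)
cv2.imwrite("pics/c3.png",crop(s,335,205,80,92,6))
E
```

```text
(no output)
```

View pics/c1.png

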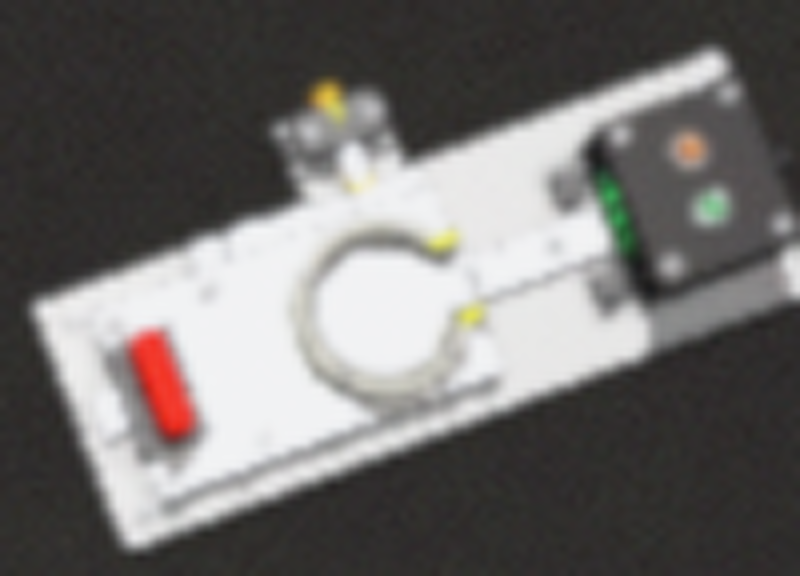

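View pics/c2.png

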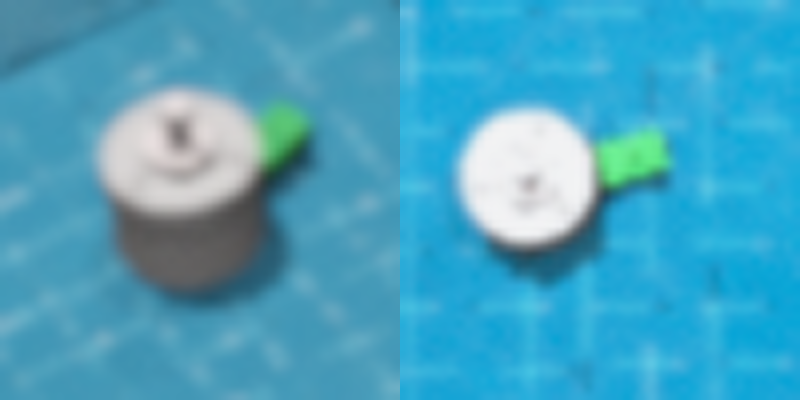

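View pics/c3.png

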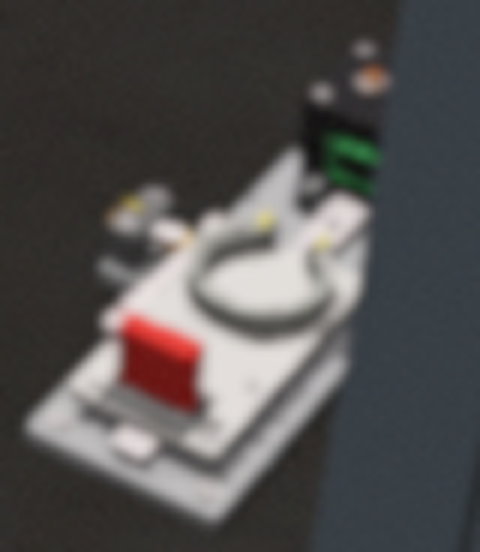

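The crops show the slide's base corners at (35,303), (718,50) and (130,548) in the top crop. Its yellow marks are at (443,241) and (471,316), and the red handle top at (160,385). In the scene crop the marks are at (266,221) and (320,242), and the encoder disc is at (181,151). Its top-crop position is (129,178), with the plug end at (268,155).

```bash
cat > m.py <<'E'
from h import *
from scipy.optimize import least_squares
S,T=Cam("scene"),Cam("top")
np.set_printoptions(precision=4,suppress=True)
c=lambda u0,v0,k,p:np.array([u0+(p[0]+.5)/k-.5,v0+(p[1]+.5)/k-.5])
t1=lambda *p:c(318,228,8,p); s3=lambda *p:c(335,205,6,p); te=lambda *p:c(245,240,8,p); se=lambda *p:c(255,275,8,p)
E
python3 - <<'E'
from m import *
for n,a,b in [("encoder housing top (exp .039)",te(129,178),se(181,151)),("plug tip top ctr (exp .019)",te(268,155),se(295,120)),
 ("mark+",t1(443,241),s3(266,221)),("mark-",t1(471,316),s3(320,242)),("handle top",t1(160,383),s3(162,335)),("base -+",t1(33,305),s3(25,425)),("base --",t1(130,550),s3(215,522)),("nest ctr top",t1(383,317),s3(262,272))]:
    print(n,*tri(T,a,S,b))
# slide fit
names=["base-+","base--","base++","mark+","mark-","handle"]
def P(p):
    x,y,w,n=p[:4]
    L=np.array([[-.1225,.043,.01],[-.1225,-.043,.01],[.1225,.043,.01],[n+.0265,.0115,.04],[n+.0265,-.0115,.04],[n-.078,0,.063]])
    R=np.array([[np.cos(w),-np.sin(w)],[np.sin(w),np.cos(w)]]); return np.c_[L[:,:2]@R.T+[x,y],L[:,2]]
ut=np.array([t1(33,305),t1(130,548),t1(722,47),t1(443,241),t1(471,316),t1(160,383)])
us=np.array([s3(25,425),s3(215,522),[0,0],s3(266,221),s3(320,242),s3(162,335)])
wm=np.ones((6,1));wm[2]=0
f=lambda p:np.r_[(T.proj(P(p))-ut).ravel(),((S.proj(P(p))-us)*wm).ravel()]
r=least_squares(f,[.4,-.1,-1.2,-.02]);print(r.x,np.degrees(r.x[2]));print(r.fun.reshape(-1,2))
for nm,g in (("T",lambda p:f(p)[:12]),("S",lambda p:f(p)[12:])):
    q=least_squares(g,r.x);print(nm,q.x,np.abs(q.fun).max())
p=r.x;d=np.array([np.cos(p[2]),np.sin(p[2])]);print("nest",p[:2]+d*p[3],"handle",p[:2]+d*(p[3]-.078))
e=T.plane([te(129,178)],.039)[0];g=T.plane([te(268,155)],.019)[0];print("enc T",e,g,np.linalg.norm((g-e)[:2]),np.degrees(np.arctan2(*(g-e)[1::-1])))
e=S.plane([se(181,151)],.039)[0];g=S.plane([se(295,120)],.019)[0];print("enc S",e,g)
D=np.load("top0.npy");C=T.cloud(D,100,450,60,220);C=C[np.isfinite(C).all(1)]
sh=C[C[:,2]>.1];print("shelf x min, z",np.percentile(sh[:,0],[.5,5]),np.percentile(sh[:,2],[1,50,99]))
C=T.cloud(D,256,266,258,267);print("enc top z",np.median(C[:,2])); C=T.cloud(D,362,374,263,272);print("nest floor z",np.median(C[:,2]))
C=T.cloud(D,336,341,273,281);print("handle z",np.percentile(C[:,2],90))
E
```

```text
encoder housing top (exp .039) [0.5221 0.0761 0.0378] 0.0029875175932897137
plug tip top ctr (exp .019) [0.533  0.0332 0.0144] 0.00555131984409558
mark+ [ 0.5276 -0.2165  0.0381] 0.002634446155993359
mark- [ 0.5028 -0.2243  0.04  ] 0.003363557040557225
handle top [ 0.4799 -0.1222  0.0606] 0.001989744106766408
base -+ [ 0.5127 -0.083   0.0091] 0.00250045751836945
base -- [ 0.4317 -0.113   0.0054] 0.003206621989867184
nest ctr top [ 0.5037 -0.1954  0.0378] 0.004613962011520201
[ 0.5123 -0.2131 -1.2315 -0.0192] -70.56235873459772
[[-0.2348 -0.1116]
 [-0.8069 -0.0213]
 [-0.6176  0.3107]
 [-0.4191  0.3062]
 [-0.681  -0.8606]
 [-0.5607 -0.3715]
 [ 0.7993 -0.1203]
 [ 0.645  -0.9074]
 [ 0.      0.    ]
 [ 0.9982 -0.0529]
 [ 0.2394 -0.0734]
 [ 0.2039 -0.5923]]
T [ 0.5121 -0.2147 -1.2283 -0.0197] 0.7612501657279722
S [ 0.5122 -0.2105 -1.2275 -0.0181] 0.48714319997839084
nest [ 0.5059 -0.195 ] handle [ 0.4799 -0.1214]
enc T [0.5211 0.0748 0.039 ] [0.5307 0.0307 0.019 ] 0.04506034325120968 -77.72990255874987
enc S [0.5221 0.0777 0.039 ] [0.5309 0.0374 0.019 ]
shelf x min, z [0.3013 0.6942] [0.3357 0.3685 0.616 ]
enc top z 0.04096779242810311
nest floor z 0.024903883973709906
handle z 0.06569292002394658
```

Both views agree to about 1.5 mm. The averages put the encoder at (0.522, 0.076) with yaw about -78°, and the nest at (0.506, -0.195) with slide yaw -70.5°. The measured heights match the text. Next I'll move above the encoder.

```bash
cat > go.py <<'E'
import sys
from h import *
from scipy.spatial.transform import Rotation as Ro
# go.py x y z yawdeg : shift (cm) and turn (rad) in current tool axes to reach it, tool straight down
x,y,z,w=map(float,sys.argv[1:5]); w=np.radians(w)
s=bot.read_state(); R=np.array(s["orientation"]); p=np.array(s["position"])
G=np.array([[np.cos(w),np.sin(w),0],[np.sin(w),-np.cos(w),0],[0,0,-1]])
print("at",p.round(4),"yaw",np.degrees(np.arctan2(R[1,0],R[0,0])).round(2),"F",np.round(s["ft_force"],1),"w",round(s["width"],4),"t",s["clock"])
print("shift",(R.T@(np.array([x,y,z])-p)*100).round(2),"turn",Ro.from_matrix(R.T@G).as_rotvec().round(4))
E
python3 -m creep '[51.4,-40.6,8,0,0,-1.414,6.5, 51.4,-40.6,8,0,0,-1.414,6.5, 51.4,-40.6,8,0,0,-1.414,6.5, 51.4,-40.6,8,0,0,-1.414,6.5, 51.4,-40.6,8,0,0,-1.414,6.5, 51.4,-40.6,8,0,0,-1.414,6.5, 51.4,-40.6,8,0,0,-1.414,6.5, 51.4,-40.6,8,0,0,-1.414,6.5, 51.4,-40.6,8,0,0,-1.414,6.5, 51.4,-40.6,8,0,0,-1.414,6.5, 51.4,-40.6,8,0,0,-1.414,6.5, 51.4,-40.6,8,0,0,-1.414,6.5]'; python3 go.py 0.522 0.0762 0.12 102.3
```

```text
clock: 1.1
position: [0.4421, -0.0593, 0.1701]
orientation: [[-0.217, 0.976, -0.0], [0.976, 0.217, -0.0], [-0.0, -0.0, -1.0]]
ft_force: [1.0, -0.6, 0.0]
width: 0.065
grip_force: 0.0
at [ 0.4421 -0.0593  0.1701] yaw 102.55 F [ 1.  -0.6  0. ] w 0.065 t 1.1
shift [11.49 10.75  5.01] turn [-0.0002  0.0001  0.0043]
```

```bash
python3 -m creep '[11.49,10.75,5,0,0,0.004,6.5, 11.49,10.75,5,0,0,0.004,6.5, 11.49,10.75,5,0,0,0.004,6.5, 11.49,10.75,5,0,0,0.004,6.5, 11.49,10.75,5,0,0,0.004,6.5, 11.49,10.75,5,0,0,0.004,6.5, 11.49,10.75,5,0,0,0.004,6.5, 11.49,10.75,5,0,0,0.004,6.5]' >/dev/null; python3 go.py 0.522 0.0762 0.02 102.3
python3 - <<'E'
from h import *
o=[]
for n,u,v in (("scene",240,225),("top",230,225)):
    p,d=bot.read_camera(n); cv2.imwrite(f"pics/{n}1.png",p[:,:,::-1]); np.save(f"{n}1.npy",d)
    if n=="scene": o.append(cv2.resize(p[190:310,235:435,::-1],None,fx=4,fy=4,interpolation=cv2.INTER_CUBIC))
cv2.imwrite("pics/c4.png",o[0])
E
```

```text
at [0.5222 0.0727 0.1212] yaw 101.96 F [ 0.3 -0.9  0.6] w 0.0648 t 1.7667
shift [ 0.35  0.05 10.12] turn [ 0.0002  0.0004 -0.0059]
```

View pics/c4.png

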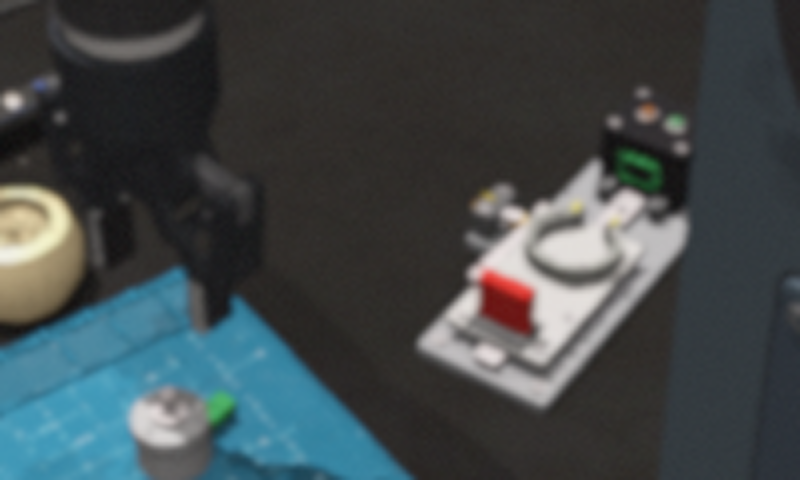

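The gripper hangs open above the encoder, with fingertips at crop (115,260) and (205,325). The encoder and slide are undisturbed. Next I'll descend.

```bash
python3 -m creep '[0.35,0.05,3,0,0,-0.006,6.5, 0.35,0.05,5,0,0,-0.006,6.5, 0.35,0.05,7,0,0,-0.006,6.5, 0.35,0.05,8.5,0,0,-0.006,6.5, 0.35,0.05,9.5,0,0,-0.006,6.5, 0.35,0.05,10.1,0,0,-0.006,6.5, 0.35,0.05,10.1,0,0,-0.006,6.5, 0.35,0.05,10.1,0,0,-0.006,6.5]' >/dev/null; python3 go.py 0.522 0.0762 0.02 102.3
python3 - <<'E'
from m import *
p,d=bot.read_camera("scene"); cv2.imwrite("pics/c5.png",cv2.resize(p[225:325,220:340,::-1],None,fx=6,fy=6,interpolation=cv2.INTER_CUBIC))
print(S.proj([[.522,.0762,.039]]))
E
```

```text
at [0.5226 0.0768 0.0205] yaw 102.34 F [ 0.7 -0.2  0.5] w 0.0649 t 2.5333
shift [-0.04 -0.07  0.05] turn [0.0011 0.0002 0.0006]
[[277.8228 293.1727]]
```

View pics/c5.png

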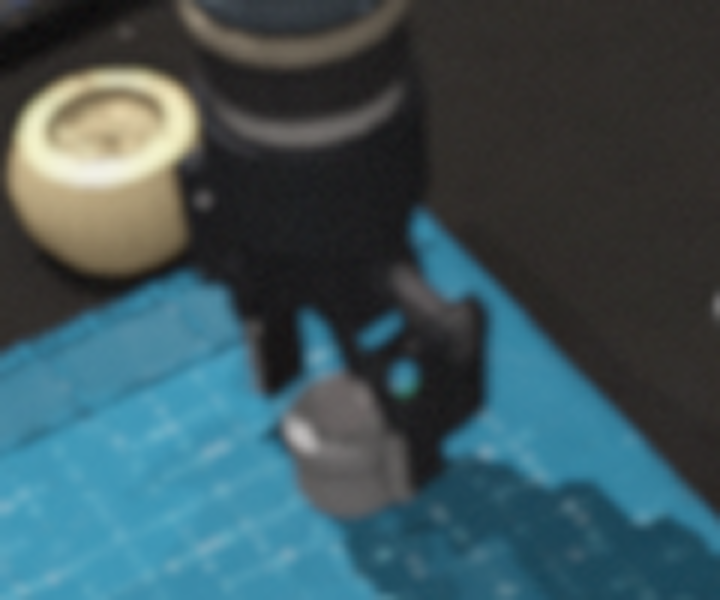

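The encoder stands between the two fingers, with its top at crop (345,410), and nothing is touching. Closing now.

```bash
python3 -m creep '[0,0,0,0,0,0,5.2, 0,0,0,0,0,0,4.6, 0,0,0,0,0,0,4.3, 0,0,0,0,0,0,4.0, 0,0,0,0,0,0,3.6, 0,0,0,0,0,0,3.6, 0,0,0,0,0,0,3.6, 0,0,0,0,0,0,3.6, 0,0,0,0,0,0,3.6]'
python3 -m creep '[0,0,-1,0,0,0,3.6, 0,0,-3,0,0,0,3.6, 0,0,-6,0,0,0,3.6, 0,0,-9,0,0,0,3.6, 0,0,-11,0,0,0,3.6, 0,0,-11,0,0,0,3.6]' ; python3 go.py 0.506 -0.195 0.12 109.5
```

```text
clock: 3.33
position: [0.5226, 0.0771, 0.021]
orientation: [[-0.214, 0.977, 0.001], [0.977, 0.214, -0.0], [-0.001, 0.001, -1.0]]
ft_force: [-1.5, -0.3, 6.4]
width: 0.0395
grip_force: 59.7
clock: 3.83
position: [0.5257, 0.0774, 0.1356]
orientation: [[-0.214, 0.977, 0.01], [0.977, 0.214, 0.0], [-0.002, 0.01, -1.0]]
ft_force: [1.0, -0.6, -1.6]
width: 0.0398
grip_force: 61.1
at [0.5257 0.0774 0.1356] yaw 102.38 F [ 1.  -0.6 -1.6] w 0.0398 t 3.8333
shift [-26.18  -7.78   1.52] turn [ 0.0099  0.0024 -0.1242]
```

```bash
python3 -m creep '[-26.2,-7.8,1.5,0.01,0.002,-0.124,3.6, -26.2,-7.8,1.5,0.01,0.002,-0.124,3.6, -26.2,-7.8,1.5,0.01,0.002,-0.124,3.6, -26.2,-7.8,1.5,0.01,0.002,-0.124,3.6, -26.2,-7.8,1.5,0.01,0.002,-0.124,3.6, -26.2,-7.8,1.5,0.01,0.002,-0.124,3.6, -26.2,-7.8,1.5,0.01,0.002,-0.124,3.6, -26.2,-7.8,1.5,0.01,0.002,-0.124,3.6, -26.2,-7.8,1.5,0.01,0.002,-0.124,3.6, -26.2,-7.8,1.5,0.01,0.002,-0.124,3.6, -26.2,-7.8,1.5,0.01,0.002,-0.124,3.6]' >/dev/null ; python3 go.py 0.506 -0.195 0.12 109.5
python3 - <<'E'
from m import *
o=[]
for n,u,v in (("scene",315,180),("top",318,215)):
    p,d=bot.read_camera(n); cv2.imwrite(f"pics/{n}2.png",p[:,:,::-1]); np.save(f"{n}2.npy",d)
    o.append(cv2.resize(p[v:v+100,u:u+80,::-1],None,fx=5,fy=5,interpolation=cv2.INTER_CUBIC))
cv2.imwrite("pics/c6.png",np.hstack(o))
w=np.radians(109.5); 
for h in (.105,.139,.157): print(S.proj([[.506,-.195,h]])-[315,180],T.proj([[.506,-.195,h]])-[318,215])
E
```

```text
at [ 0.5019 -0.1941  0.1139] yaw 109.56 F [-0.2  0.6 -2.6] w 0.0399 t 4.75
shift [-0.22  0.36 -0.62] turn [-0.0106 -0.0042  0.001 ]
[[65.4311 47.7273]] [[48.9383 47.1662]]
[[66.5037 35.94  ]] [[50.2042 45.258 ]]
[[67.0919 29.4858]] [[50.8979 44.2124]]
```

View pics/c6.png

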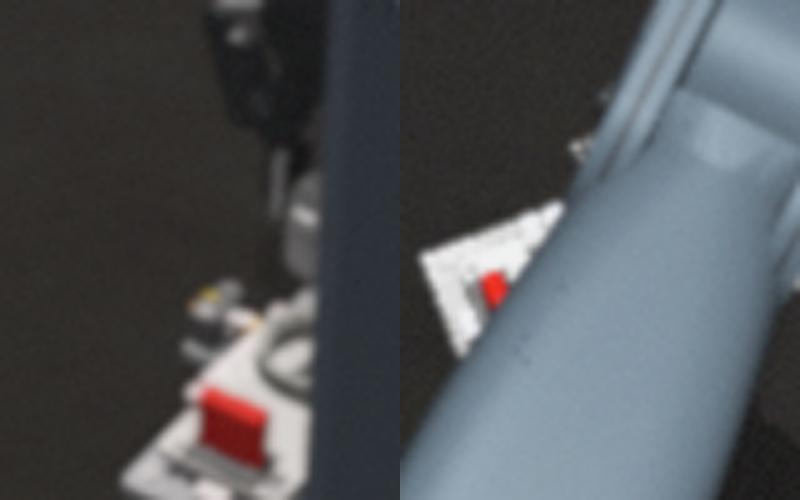

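The plug is hidden by the arm from this pose. The housing hangs level over the nest, at crop (300,235). The encoder-to-nest offsets from the two cameras agree to within 0.5 mm, so I'll align using those and descend with the force watched.

```bash
python3 go.py 0.5056 -0.1942 0.062 109.6; python3 -m creep '[-0.18,0.33,0,-0.01,-0.004,0,3.6, -0.18,0.33,1.5,-0.01,-0.004,0,3.6, -0.18,0.33,3,-0.01,-0.004,0,3.6, -0.18,0.33,4.5,-0.01,-0.004,0,3.6, -0.18,0.33,5.1,-0.01,-0.004,0,3.6, -0.18,0.33,5.1,-0.01,-0.004,0,3.6, -0.18,0.33,5.1,-0.01,-0.004,0,3.6, -0.18,0.33,5.1,-0.01,-0.004,0,3.6]' >/dev/null ; python3 go.py 0.5056 -0.1942 0.062 109.6
```

```text
at [ 0.5022 -0.194   0.1144] yaw 109.6 F [-0.7  0.2 -1.5] w 0.0397 t 4.85
shift [-0.15  0.37  5.23] turn [-0.0101 -0.0033 -0.    ]
at [ 0.5061 -0.1963  0.0648] yaw 109.5 F [-0.1 -0.6 -2.1] w 0.0398 t 5.5167
shift [0.21 0.02 0.28] turn [ 0.0015  0.0028 -0.0017]
```

```bash
python3 -m creep '[0.21,0.02,0.3,0.0015,0.003,-0.0015,3.6, 0.21,0.02,0.3,0.0015,0.003,-0.0015,3.6, 0.21,0.02,0.3,0.0015,0.003,-0.0015,3.6, 0.21,0.02,0.3,0.0015,0.003,-0.0015,3.6]' >/dev/null ; python3 go.py 0.5056 -0.1942 0.052 109.6
```

```text
at [ 0.505  -0.1942  0.061 ] yaw 109.57 F [ 0.1  0.2 -2.8] w 0.0397 t 5.85
shift [-0.02  0.05  0.9 ] turn [-0.001  -0.0012 -0.0005]
```

```bash
python3 -m creep '[-0.02,0.05,0.2,-0.001,-0.001,0,3.6, -0.02,0.05,0.4,-0.001,-0.001,0,3.6, -0.02,0.05,0.6,-0.001,-0.001,0,3.6, -0.02,0.05,0.8,-0.001,-0.001,0,3.6, -0.02,0.05,0.9,-0.001,-0.001,0,3.6, -0.02,0.05,0.9,-0.001,-0.001,0,3.6]' >/dev/null ; python3 go.py 0.5056 -0.1942 0.0417 109.6
```

```text
at [ 0.5054 -0.1942  0.0515] yaw 109.56 F [ 0.9 -0.5 -1.9] w 0.0394 t 6.35
shift [-0.01  0.02  0.98] turn [-0.0002 -0.0004 -0.0007]
```

```bash
python3 -m creep '[0,0.02,0.1,0,0,0,3.6, 0,0.02,0.2,0,0,0,3.6, 0,0.02,0.3,0,0,0,3.6, 0,0.02,0.4,0,0,0,3.6, 0,0.02,0.5,0,0,0,3.6, 0,0.02,0.5,0,0,0,3.6]' >/dev/null ; python3 go.py 0.5056 -0.1942 0.0417 109.6; python3 -m creep '[0,0,0.1,0,0,0,3.6, 0,0,0.2,0,0,0,3.6, 0,0,0.3,0,0,0,3.6, 0,0,0.35,0,0,0,3.6, 0,0,0.35,0,0,0,3.6]' >/dev/null ; python3 go.py 0.5056 -0.1942 0.0417 109.6
```

```text
at [ 0.5059 -0.1943  0.0467] yaw 109.56 F [-0.2 -1.1 -1.7] w 0.0397 t 6.85
shift [ 0.02 -0.02  0.5 ] turn [ 0.0002  0.0002 -0.0007]
at [ 0.5057 -0.194   0.0431] yaw 109.57 F [ 2.  -1.3 -1.6] w 0.0402 t 7.2667
shift [-0.02 -0.01  0.14] turn [ 0.     -0.0005 -0.0006]
```

```bash
python3 -m creep '[0,0,0.07,0,0,0,3.6, 0,0,0.12,0,0,0,3.6, 0,0,0.12,0,0,0,3.6]' >/dev/null ; python3 go.py 0.5056 -0.1942 0.0417 109.6; python3 -m creep '[0,0,0.05,0,0,0,3.6, 0,0,0.1,0,0,0,3.6, 0,0,0.1,0,0,0,3.6]' >/dev/null ; python3 go.py 0.5056 -0.1942 0.0417 109.6
```

```text
at [ 0.5057 -0.1939  0.042 ] yaw 109.57 F [ 2.2 -0.  -0.7] w 0.0396 t 7.5167
shift [-0.02 -0.01  0.03] turn [-0.0001 -0.0006 -0.0005]
at [ 0.5057 -0.194   0.0419] yaw 109.57 F [ 0.1 -0.2  5.3] w 0.0397 t 7.7667
shift [-0.02 -0.02  0.02] turn [ 0.0001 -0.0003 -0.0004]
```

At z = 0.0419 the contact force rises, as expected for the nest floor. Releasing and lifting off.

```bash
python3 -m creep '[0,0,-0.05,0,0,0,4.4, 0,0,-0.05,0,0,0,5.2, 0,0,-0.05,0,0,0,6, 0,0,-0.05,0,0,0,6.5, 0,0,-0.05,0,0,0,6.5, 0,0,-0.05,0,0,0,6.5]'; python3 -m creep '[0,0,-1,0,0,0,6.5, 0,0,-2,0,0,0,6.5, 0,0,-4,0,0,0,6.5, 0,0,-7,0,0,0,6.5, 0,0,-10,0,0,0,6.5, 0,0,-10,0,0,0,6.5]' >/dev/null; python3 go.py 0.4679 -0.0864 0.12 109.6
```

```text
clock: 8.27
position: [0.5052, -0.1938, 0.0411]
orientation: [[-0.335, 0.942, -0.001], [0.942, 0.335, 0.001], [0.001, -0.001, -1.0]]
ft_force: [0.4, 0.6, -0.1]
width: 0.0651
grip_force: 0.0
at [ 0.5097 -0.1962  0.1505] yaw 109.57 F [0.8 0.4 0.9] w 0.065 t 8.7667
shift [11.77 -0.29  2.93] turn [ 0.0092  0.0098 -0.0005]
```

```bash
python3 -m creep '[11.77,-0.29,2.93,0.009,0.01,0,0, 11.77,-0.29,2.93,0.009,0.01,0,0, 11.77,-0.29,2.93,0.009,0.01,0,0, 11.77,-0.29,2.93,0.009,0.01,0,0, 11.77,-0.29,2.93,0.009,0.01,0,0, 11.77,-0.29,2.93,0.009,0.01,0,0, 11.77,-0.29,2.93,0.009,0.01,0,0, 11.77,-0.29,2.93,0.009,0.01,0,0]' >/dev/null; python3 go.py 0.4674 -0.0863 0.042 109.6
python3 - <<'E'
from m import *
o=[]
for n,u,v in (("scene",320,190),("top",330,215)):
    p,d=bot.read_camera(n); cv2.imwrite(f"pics/{n}3.png",p[:,:,::-1])
    o.append(cv2.resize(p[v:v+100,u:u+80,::-1],None,fx=5,fy=5,interpolation=cv2.INTER_CUBIC))
cv2.imwrite("pics/c7.png",np.hstack(o))
E
```

```text
at [ 0.4647 -0.0853  0.1135] yaw 109.49 F [-0.1 -0.8  0.6] w 0.0001 t 9.4333
shift [-0.25  0.28  7.14] turn [-0.0074 -0.0088 -0.0019]
```

View pics/c7.png

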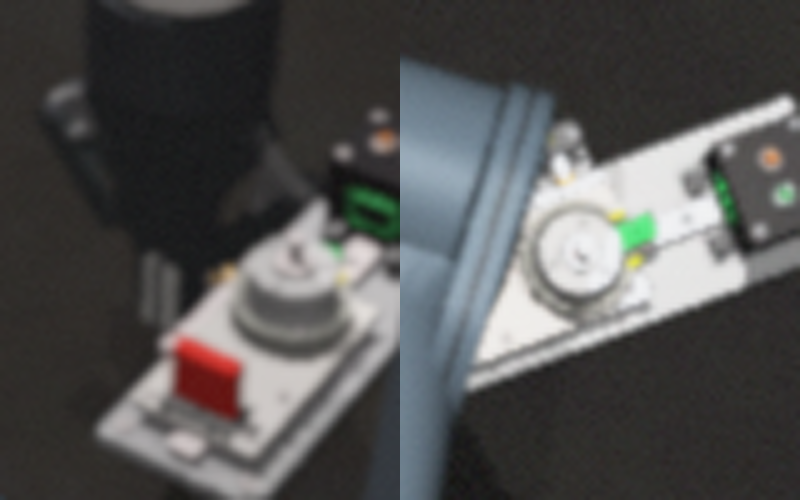

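The encoder sits in the nest at crop (295,280), with its green plug between the yellow marks at (638,232) and pointing at the socket. The shut fingers are above the area behind the handle. Next I'll descend behind it.

```bash
python3 -m creep '[-0.25,0.28,1,-0.007,-0.009,-0.002,0, -0.25,0.28,2.5,-0.007,-0.009,-0.002,0, -0.25,0.28,4,-0.007,-0.009,-0.002,0, -0.25,0.28,5.5,-0.007,-0.009,-0.002,0, -0.25,0.28,6.5,-0.007,-0.009,-0.002,0, -0.25,0.28,7,-0.007,-0.009,-0.002,0, -0.25,0.28,7,-0.007,-0.009,-0.002,0, -0.25,0.28,7,-0.007,-0.009,-0.002,0]' >/dev/null; python3 go.py 0.4701 -0.0938 0.042 109.6
```

```text
at [ 0.4662 -0.0853  0.0424] yaw 109.66 F [0.1 1.3 0.3] w 0.0002 t 10.2
shift [-0.93  0.08  0.04] turn [-0.0022 -0.0015  0.0011]
```

```bash
python3 -m creep '[-0.5,0.08,0,-0.002,-0.001,0.001,0, -1,0.08,0,-0.002,-0.001,0.001,0, -1.4,0.08,0,-0.002,-0.001,0.001,0, -1.6,0.08,0,-0.002,-0.001,0.001,0, -1.8,0.08,0,-0.002,-0.001,0.001,0]' >/dev/null; python3 go.py 0.4778 -0.1155 0.042 109.6; python3 -m creep '[-0.2,0,0,0,0,0,0, -0.4,0,0,0,0,0,0, -0.6,0,0,0,0,0,0, -0.8,0,0,0,0,0,0, -1,0,0,0,0,0,0]' >/dev/null; python3 go.py 0.4778 -0.1155 0.042 109.6
```

```text
at [ 0.4733 -0.1023  0.0426] yaw 109.6 F [ 0.5 -0.1  0.1] w -0.0001 t 10.6167
shift [-1.39 -0.02  0.06] turn [ 0.0003 -0.0001 -0.0001]
at [ 0.476  -0.1107  0.0422] yaw 109.65 F [-1.2  2.7  2.1] w -0.0003 t 11.0333
shift [-0.51  0.01  0.02] turn [-0.0003 -0.0018  0.0009]
```

```bash
python3 -m creep '[-0.4,0,0,0,0,0,0, -0.8,0,0,0,0,0,0, -1.2,0,0,0,0,0,0, -1.6,0,0,0,0,0,0, -2,0,0,0,0,0,0, -2.4,0,0,0,0,0,0, -2.8,0,0,0,0,0,0, -3.2,0,0,0,0,0,0]' |grep force; python3 go.py 0.4778 -0.1155 0.042 109.6; python3 -m creep '[-0.2,0,0,0,0,0,0, -0.4,0,0,0,0,0,0, -0.6,0,0,0,0,0,0, -0.8,0,0,0,0,0,0]' |grep ft_force; python3 go.py 0.4778 -0.1155 0.042 109.6;python3 -m creep '[-0.1,0,0,0,0,0,0, -0.2,0,0,0,0,0,0, -0.3,0,0,0,0,0,0, -0.4,0,0,0,0,0,0]' |grep ft_force; python3 go.py 0.4778 -0.1155 0.042 109.6
```

```text
ft_force: [-4.9, 9.9, 7.4]
grip_force: 5.3
at [ 0.4863 -0.1398  0.0421] yaw 109.66 F [-4.9  9.9  7.4] w -0.0002 t 11.7
shift [2.58 0.02 0.02] turn [-0.0002 -0.0051  0.001 ]
ft_force: [-3.1, 4.4, 2.5]
at [ 0.4896 -0.1489  0.0421] yaw 109.62 F [-3.1  4.4  2.5] w -0.0003 t 12.0333
shift [3.54 0.01 0.01] turn [-0.0004 -0.0012  0.0004]
ft_force: [-1.0, 3.4, 1.9]
at [ 0.491  -0.1526  0.0421] yaw 109.61 F [-1.   3.4  1.9] w 0.0 t 12.3667
shift [3.94 0.   0.01] turn [-0.0001 -0.001   0.0002]
```

```bash
python3 -m creep '[-0.1,0,0,0,0,0,0, -0.2,0,0,0,0,0,0, -0.3,0,0,0,0,0,0, -0.4,0,0,0,0,0,0, -0.5,0,0,0,0,0,0]' |grep ft_force; python3 go.py 0.4778 -0.1155 0.042 109.6;python3 -m creep '[-0.1,0,0,0,0,0,0, -0.2,0,0,0,0,0,0, -0.3,0,0,0,0,0,0]' |grep ft_force; python3 go.py 0.4778 -0.1155 0.042 109.6
python3 - <<'E'
from m import *
for n in ("scene","top"):
    p,d=bot.read_camera(n);cv2.imwrite(f"pics/{n}4.png",p[:,:,::-1])
# red handle blob shift in scene relative to scene1 (carriage at 0)
def red(f):
    i=cv2.imread(f).astype(int)[190:300,320:420]; m=(i[...,2]>110)&(i[...,1]<60)&(i[...,0]<60); v,u=np.nonzero(m); return u.mean()+320,v.mean()+190,m.sum()
a,b=red("pics/scene1.png"),red("pics/scene4.png");print(a,b)
A=S.plane([a[:2],b[:2]],.047);print((A[1]-A[0])[:2]@[.335,-.942],A)
E
```

```text
ft_force: [-3.8, 10.2, 6.8]
at [ 0.4913 -0.1535  0.042 ] yaw 109.73 F [-3.8 10.2  6.8] w -0.0001 t 12.7833
shift [4.04 0.01 0.04] turn [-0.     -0.0089  0.0023]
ft_force: [-6.1, 17.4, 9.9]
at [ 0.4914 -0.154   0.0421] yaw 109.79 F [-6.1 17.4  9.9] w 0.0003 t 13.0333
shift [4.08 0.02 0.07] turn [ 0.0003 -0.0142  0.0033]
(np.float64(360.6190476190476), np.float64(263.07142857142856), np.int64(42)) (np.float64(nan), np.float64(nan), np.int64(0))
nan [[ 0.4861 -0.1238  0.047 ]
 [    nan     nan     nan]]<stdin>:6: RuntimeWarning: Mean of empty slice.
  ret = ret.dtype.type(ret / rcount)
```

Run:
```python
from m import *
p,D=bot.read_camera("top"); ps,Ds=bot.read_camera("scene")
d=np.array([.335,-.942]);l=np.array([.942,.335]);n0=np.array([.5058,-.1946])
for nm,cam,pp,DD,box in (("T",T,p,D,(340,420,225,300)),("S",S,ps,Ds,(340,420,190,300))):
    C=cam.cloud(DD,*box);q=C[:,:2]-n0;a=q@d;b=q@l;z=C[:,2]
    col=pp[box[2]:box[3],box[0]:box[1]].reshape(-1,3).astype(int)
    g=(col[:,1]>col[:,0]+50)&(col[:,1]>col[:,2]+30);y=(col[:,0]>col[:,2]+60)&(col[:,1]>col[:,2]+50);r=(col[:,0]>col[:,1]+60)&(col[:,0]>col[:,2]+60)
    for k,m in (("green",g),("yellow",y),("red",r)): 
        print(nm,k,m.sum()); 
        for i in np.nonzero(m)[0][:24]: print("  %.0f,%.0f,%.0f"%(a[i]*1e3,b[i]*1e3,z[i]*1e3),end="")
        print()
    for s in (40,48,52,60):
        m=(np.hypot(a-s/1e3,b)<.019)&(z>.04)&(z<.09)
        if m.sum()>10: A=np.c_[a[m]-s/1e3,b[m],np.ones(m.sum())];print(nm,s,m.sum(),np.median(z[m]),np.linalg.lstsq(A,z[m],rcond=None)[0])
a=cv2.resize(ps[190:270,340:420,::-1],None,fx=5,fy=5,interpolation=cv2.INTER_CUBIC);b=cv2.resize(p[220:300,340:420,::-1],None,fx=5,fy=5,interpolation=cv2.INTER_CUBIC)
cv2.imwrite("pics/c8.png",np.hstack([a,b]))
```

```text
T green 24
  86,9,42  83,7,39  85,6,39  79,5,44  82,5,40  83,3,46  109,-9,61  110,-10,67  78,3,43  81,2,41  83,1,43  86,0,40  109,-13,67  80,-0,40  82,-1,39  83,-3,51  79,-2,37  83,-3,32  84,-4,39  85,-6,46  78,-5,38  79,-6,44  83,-6,36  85,-8,42
T yellow 12
  -6,-33,508  83,16,22  82,13,43  77,13,34  79,12,37  82,11,38  81,-12,39  82,-13,49  78,-13,38  80,-14,38  83,-15,37  85,-16,41
T red 0

T 40 13 0.06353069612901718 [0.1679 0.2194 0.0633]
T 48 36 0.06159155282011819 [-0.2932  0.3633  0.0676]
T 52 47 0.059824751239159424 [-0.2739  0.243   0.0652]
T 60 60 0.059336836984034025 [-0.6105  0.1756  0.0627]
S green 0

S yellow 0

S red 3
  -34,-10,41  -33,-8,36  -33,-10,37
```

View pics/c8.png

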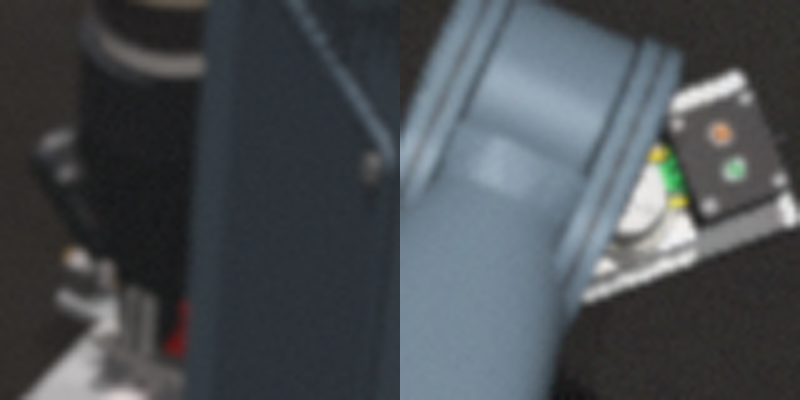

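The picture shows the plug at or in the socket mouth at (670,178) and the marks at (657,153) and (678,200). The fingers are on the handle at (180,330) in the left half. I'll measure the travel numerically from the yellow marks.

Run:
```python
from m import *
d=np.array([.335,-.942]);l=np.array([.942,.335]);n0=np.array([.5058,-.1946])
for f in ("top0","top3","top4"):
    i=cv2.imread(f"pics/{f}.png").astype(int); 
    for k,cond,z in (("yellow",lambda r,g,b:(r>b+40)&(g>b+50)&(g>110),.04),("green",lambda r,g,b:(g>r+50)&(g>b+30),.040)):
        sub=i[228:300,330:420];b,g,r=sub[...,0],sub[...,1],sub[...,2];m=cond(r,g,b).astype(np.uint8)
        n,lab,st,ce=cv2.connectedComponentsWithStats(m,connectivity=8)
        for j in range(1,n):
            if st[j,4]>2:
                w=T.plane([ce[j]+[330,228]],z)[0][:2]-n0; print(f,k,st[j,4],"a %.1f b %.1f mm"%(w@d*1e3,w@l*1e3), "uvbox",st[j,:4]+[330,228,0,0])
```

```text
top0 yellow 14 a 10.7 b 68.1 mm uvbox [357 238   4   5]
top0 yellow 5 a 28.9 b 11.7 mm uvbox [372 257   3   2]
top0 yellow 6 a 27.2 b -13.5 mm uvbox [375 266   3   3]
top0 green 12 a 84.2 b 1.1 mm uvbox [393 251   4   8]
top0 green 3 a 114.8 b -8.6 mm uvbox [406 253   2   2]
top3 yellow 5 a 28.9 b 11.7 mm uvbox [372 257   3   2]
top3 yellow 7 a 28.0 b -13.5 mm uvbox [375 266   4   3]
top3 green 11 a 84.3 b 2.1 mm uvbox [393 251   4   7]
top3 green 3 a 114.8 b -8.6 mm uvbox [406 253   2   2]
top3 green 39 a 34.5 b 0.7 mm uvbox [373 258   8   7]
top4 yellow 7 a 80.1 b 12.7 mm uvbox [390 250   4   2]
top4 yellow 6 a 80.2 b -12.9 mm uvbox [394 259   3   2]
top4 green 22 a 82.2 b 0.1 mm uvbox [392 251   5   7]
top4 green 3 a 114.8 b -8.6 mm uvbox [406 253   2   2]
```

Travel is 51.7 mm, exactly where the plug tip meets the socket face (97 − 45 mm), so the plug is catching on the mouth. I'll back off, clear the view and measure the plug precisely.

```bash
python3 -m creep '[1,0,0,0,0.01,-0.003,0, 2,0,0,0,0.014,-0.003,0, 3,0,-1,0,0.014,-0.003,0, 4,0,-4,0,0.014,-0.003,0, 6,0,-8,0,0.014,-0.003,0, 10,0,-11,0,0.014,-0.003,0, 14,0,-11,0,0.014,-0.003,0, 18,0,-11,0,0.014,-0.003,0, 20,0,-11,0,0.014,-0.003,0, 20,0,-11,0,0.014,-0.003,0]' |grep pos
python3 - <<'E'
from m import *
import pickle
N=12; out={}
for n in ("top","scene"):
    P,Ds=[],[]
    for k in range(N):
        p,D=bot.read_camera(n);P.append(p.astype(float));Ds.append(np.where(D>0,D,np.nan))
    p=np.mean(P,0);D=np.nanmedian(Ds,0);out[n]=(p,D);np.savez(f"{n}5.npz",p=p,D=D);cv2.imwrite(f"pics/{n}5.png",p[:,:,::-1])
d=np.array([.335,-.942]);l=np.array([.942,.335]);n0=np.array([.5058,-.1946])
for nm,cam,(p,D),box in (("T",T,out["top"],(340,430,220,300)),("S",S,out["scene"],(340,420,190,300))):
    C=cam.cloud(D,*box);q=C[:,:2]-n0;a=q@d*1e3;b=q@l*1e3;z=C[:,2]*1e3
    for t,(lo,hi) in (("enc top",(56,66)),):
        m=(np.hypot(a-52,b)<17)&(np.hypot(a-52,b)>7)
        A=np.c_[a[m]-52,b[m],np.ones(m.sum())];k=cv2.fitLine
        w=np.abs(z[m]-np.median(z[m]))<4;print(nm,t,w.sum(),np.linalg.lstsq(A[w],z[m][w],rcond=None)[0],z[m][w].std())
    m=(abs(a-85)<8)&(abs(b)<5);print(nm,"plug top z",np.nanpercentile(z[m],[10,50,90]),m.sum())
    m=(abs(a-0)<15)&(abs(b)<15);print(nm,"carriage deck z",np.nanmedian(z[m]))
    m=(abs(a-125)<15)&(abs(b)<20);print(nm,"socket top z(60)",np.nanmedian(z[m]))
E
```

```text
position: [0.4252, 0.0318, 0.1538]
T enc top 98 [-0.0181 -0.0105 59.7191] 1.481654175236328
T plug top z [38.455  46.3027 59.5685] 29
T carriage deck z 25.479803662801114
T socket top z(60) 59.79623876254458
S enc top 65 [-0.0384 -0.0162 60.2937] 1.4509018427563494
S plug top z [49.0957 57.6534 59.9633] 28
S carriage deck z 25.682321434697066
S socket top z(60) 59.644876434563066[ WARN:0@26.486] global loadsave.cpp:1063 imwrite_ Unsupported depth image for selected encoder is fallbacked to CV_8U.
```

Run:
```python
from m import *
d=np.array([.335,-.942]);l=np.array([.942,.335]);n0=np.array([.5058,-.1946])
def samp(cam,img,A,B,z):
    W=np.c_[n0+A.ravel()[:,None]*1e-3*d+B.ravel()[:,None]*1e-3*l,np.full(A.size,z)]
    uv=cam.proj(W).astype(np.float32).reshape(A.shape+(2,))
    return cv2.remap(img.astype(np.float32),uv[...,0],uv[...,1],cv2.INTER_CUBIC)
b=np.arange(-22,22.1,.5)
for nm,cam,f,t in (("T3",T,"top3",0),("S3",S,"scene3",0),("T5",T,"top5",51.7),("S5",S,"scene5",51.7)):
    img=cv2.imread(f"pics/{f}.png")
    for a0 in (27,30,33,36,39,42,45):
        A,B=np.meshgrid([a0+t],b); o=samp(cam,img,A,B,.040)[:,0]
        bl,g,r=o.T; gr=np.clip(g-np.maximum(r,bl)-15,0,None); ye=np.clip(np.minimum(r,g)-bl-30,0,None)*(abs(b)>7)
        gr=gr*(abs(b)<14)
        s=f"{nm} a {a0} green sum {gr.sum():.0f} ctr {((gr*b).sum()/(gr.sum()+1e-9)):.1f}"
        for sg in (1,-1):
            k=ye*(b*sg>0); 
            if k.sum()>100: s+=f"  yel {sg} {(k*b).sum()/k.sum():.1f}"
        print(s)
```

```text
T3 a 27 green sum 1584 ctr 0.3  yel 1 11.7  yel -1 -13.8
T3 a 30 green sum 2224 ctr 0.4  yel 1 11.7  yel -1 -13.5
T3 a 33 green sum 2120 ctr 0.2
T3 a 36 green sum 2092 ctr 0.1
T3 a 39 green sum 2122 ctr 0.5
T3 a 42 green sum 1753 ctr 1.0
T3 a 45 green sum 474 ctr 1.9
S3 a 27 green sum 0 ctr 0.0
S3 a 30 green sum 0 ctr 0.0
S3 a 33 green sum 0 ctr 0.0
S3 a 36 green sum 0 ctr 0.0
S3 a 39 green sum 130 ctr -1.1
S3 a 42 green sum 259 ctr 0.9
S3 a 45 green sum 209 ctr 2.5
T5 a 27 green sum 2185 ctr 0.2  yel 1 12.2  yel -1 -13.6
T5 a 30 green sum 2554 ctr 0.4  yel 1 12.6  yel -1 -14.0
T5 a 33 green sum 2223 ctr 1.3
T5 a 36 green sum 573 ctr 3.5
T5 a 39 green sum 0 ctr 0.0
T5 a 42 green sum 0 ctr 0.0
T5 a 45 green sum 0 ctr 0.0
S5 a 27 green sum 0 ctr 0.0  yel -1 -12.9
S5 a 30 green sum 0 ctr 0.0  yel -1 -12.3
S5 a 33 green sum 0 ctr 0.0
S5 a 36 green sum 78 ctr -8.0
S5 a 39 green sum 71 ctr -7.0
S5 a 42 green sum 5 ctr -5.4
S5 a 45 green sum 0 ctr 0.0
```

The socket's green frame sits 84 mm from the nest's starting point. That means the carriage did not start at 0 but about 12–13 mm forward, so the stop I felt was probably the end of travel. I'll check the present nest-to-mouth distance, which should be 33 mm at home.

Run:
```python
from m import *
d=np.array([.335,-.942]);l=np.array([.942,.335]);n0=np.array([.5058,-.1946])
def prof(cam,img,A,b,z,wf):
    AA,B=np.meshgrid(A,b); W=np.c_[n0+AA.ravel()[:,None]*1e-3*d+B.ravel()[:,None]*1e-3*l,np.full(AA.size,z)]
    uv=cam.proj(W).astype(np.float32).reshape(AA.shape+(2,)); o=cv2.remap(img.astype(np.float32),uv[...,0],uv[...,1],cv2.INTER_CUBIC)
    w=wf(o[...,2],o[...,1],o[...,0]); return (w*AA).sum()/w.sum(), w
ye=lambda r,g,b:np.clip(np.minimum(r,g)-b-30,0,None)
for f in ("top3","top4","top5"):
    c=28.5 if f=="top3" else 80
    i=cv2.imread(f"pics/{f}.png"); print(f,"marks a",[round(prof(T,i,np.arange(c-8,c+8,.25),np.arange(s-5,s+5,.5),.040,ye)[0],2) for s in (12.2,-13.6)])
# socket mouth: use scene0/1 (front frame, green, z .035 centre) by triangulating frame centroid; and housing black roof edge in top5 at z=.06
i=cv2.imread("pics/scene1.png").astype(float); b,g,r=i[...,0],i[...,1],i[...,2]
w=np.clip(g-np.maximum(r,b)-20,0,None); m=np.zeros_like(w); m[215:245,383:405]=1; w*=m; v,u=np.nonzero(w); 
us=[(w[v,u]*u).sum()/w.sum(),(w[v,u]*v).sum()/w.sum()]; print("scene frame",us,len(u),u.min(),u.max(),v.min(),v.max())
dd=S.ray([us])[0]; # intersect with slide centre plane: b = -0.9 mm
n=np.r_[l,0]; k=((np.r_[n0,0]+n*-.0009-S.o)@n)/(dd@n); P=S.o+dd*k; print("frame centre a %.1f z %.1f"%((P[:2]-n0)@d*1e3,P[2]*1e3))
P=S.plane([us],.0355)[0]; print("at z=.0355: a %.1f b %.1f"%((P[:2]-n0)@d*1e3,(P[:2]-n0)@l*1e3))
# roof edge profile
i=cv2.imread("pics/top5.png")
for bb in (20,-20):
    A=np.arange(70,110,2.);W=np.c_[n0+A[:,None]*1e-3*d+bb*1e-3*l,np.full(A.size,.06)];uv=T.proj(W).astype(np.float32)[None]
    print(bb,list(zip(A.astype(int),cv2.remap(i,uv[...,0],uv[...,1],cv2.INTER_LINEAR)[0].mean(1).astype(int))))
```

```text
top3 marks a [np.float64(28.02), np.float64(27.96)]
top4 marks a [np.float64(79.65), np.float64(80.34)]
top5 marks a [np.float64(78.96), np.float64(77.91)]
scene frame [np.float64(395.04126984126987), np.float64(230.6984126984127)] 76 389 404 219 237
frame centre a 80.7 z 43.8
at z=.0355: a 90.2 b 3.4
20 [(np.int64(70), np.int64(238)), (np.int64(72), np.int64(238)), (np.int64(74), np.int64(233)), (np.int64(76), np.int64(200)), (np.int64(78), np.int64(141)), (np.int64(80), np.int64(82)), (np.int64(82), np.int64(45)), (np.int64(84), np.int64(54)), (np.int64(86), np.int64(80)), (np.int64(88), np.int64(116)), (np.int64(90), np.int64(146)), (np.int64(92), np.int64(152)), (np.int64(94), np.int64(132)), (np.int64(96), np.int64(105)), (np.int64(98), np.int64(93)), (np.int64(100), np.int64(87)), (np.int64(102), np.int64(86)), (np.int64(104), np.int64(86)), (np.int64(106), np.int64(87)), (np.int64(108), np.int64(87))]
-20 [(np.int64(70), np.int64(193)), (np.int64(72), np.int64(181)), (np.int64(74), np.int64(163)), (np.int64(76), np.int64(136)), (np.int64(78), np.int64(97)), (np.int64(80), np.int64(51)), (np.int64(82), np.int64(42)), (np.int64(84), np.int64(54)), (np.int64(86), np.int64(79)), (np.int64(88), np.int64(109)), (np.int64(90), np.int64(126)), (np.int64(92), np.int64(129)), (np.int64(94), np.int64(120)), (np.int64(96), np.int64(100)), (np.int64(98), np.int64(90)), (np.int64(100), np.int64(86)), (np.int64(102), np.int64(85)), (np.int64(104), np.int64(85)), (np.int64(106), np.int64(85)), (np.int64(108), np.int64(85))]
```

Pushed, the marks read 52.0 mm forward of their start, and after release 50.4 mm. That is the 1.6 mm spring-back from the hard stop (65.5) into the notch (64). The mouth is now about 33.6 mm from the nest (33 expected), so the plug is about 12 mm inside. The encoder top reads 60 mm, so it is fully down, and the arm is clear.

```bash
python3 -c "
from workcell import bot
s=bot.read_state();print(s['clock'],s['ft_force'],s['position']);print(bot.job_done())"
```

```text
15.2667 [0.35965865 0.28572905 0.62481318] [0.42652109 0.02826624 0.15224987]
the job is handed in; nothing more can be done
None
```

The job is handed in: by my camera measurements the encoder is fully down in the nest, the plug is about 12 mm inside the socket and the carriage is in its end notch, with the arm clear at 15.3 s; the bystanders were not re-measured, but the arm made no contact near them.

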